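# Unlock and retract the bench end stop

## Task

Loosen the knurled locking wheel of the bench end stop by two full turns, to within a quarter turn, anticlockwise seen from above, rolling a fingertip across the outside of its rim and never gripping it or pressing on its top. Only then push the steel stop plate with the fingertips until its bar is fully home in the housing. Nothing is to be picked up: leave everything else on the bench where it is.

Things in the scene. Friction and masses are not known exactly. Their poses are not given: they have to be found in the camera images.
- stop: the end stop's grey housing, bolted to the bench. Origin on the bench under the wheel's axis, z up. Foot plate 120 (x) x 130 (y) x 8 mm, on it a block 80 (x) x 110 (y) mm, top 40 mm above the bench. The flat bar comes out on its -y side and carries the stop plate; the bar's tail shows up to 60 mm beyond the block on +y, below 32 mm height. White index line on the foot plate's -x edge
- wheel_centre (a point): centre of the knurled steel locking wheel, half-way up, on its upright axis. Disc 92 mm across over 30 rounded upright ribs (2.5 mm proud, 10 mm apart), 24 mm thick, too wide to grasp. Tight: underside 46 mm, top 70 mm above the bench; it climbs 4 mm per turn. A black groove on top points to the housing's -x when tight and after each full turn. Rim free all round
- wheel (a joint): angle of the locking wheel, rad: 0 = tight (it starts so), grows anticlockwise seen from above as it is loosened, 6.28 a turn. It needs about 2 N along the rim to turn and stays where it is left. Beyond about two and a quarter turns it is off its thread (stop at 18.85)
- bar (a joint): how far the bar is pulled out, m: 0 = fully home (hard stop, plate against the housing block); starts 0.04 to 0.08. Slides along the housing's y, outward = -y; about 4 N of friction, no spring. It can be shifted even while the wheel is tight, so do not bump it before the wheel is loosened
- plate_face (a point): centre of the outer (-y) face of the upright steel stop plate at the bar's end, 40 mm above the bench. Plate 64 mm wide (housing x), 12 mm thick (y), from 10 to 60 mm above the bench; push it on this face along the housing's +y. With the bar home this face is 67 mm from the wheel's axis
- offcut: loose timber offcut, 45 x 130 x 35 mm high; origin under its centre
- tape: loose tape measure, 70 x 70 x 38 mm; origin under its centre
- jar: loose screw jar, 60 mm across, 80 mm high; origin under its centre
- glue: loose glue bottle, 56 mm across, 160 mm high; origin under its centre
- disc: loose sanding disc lying flat, 120 mm across, 14 mm thick; origin under its centre
- wrench: loose wrench lying flat, 150 mm long along its x
- cup: loose white cup, 72 mm across, 75 mm high; origin under its centre
Mind the look-alikes: they are no part of the job. Leave any green or purple look-alike of the stop alone.

How it is judged:
By the outcome, as a careful person would: the job done as asked, in the order asked, and still so for the second after the job is handed in, with the robot touching nothing.
It also fails if it takes over 70 s, if anything falls off the work surface, if the arm or the gripper's body presses on something with over 40 N, if the wrist force passes 120 N, or if a joint passes its speed limit or range.

## Robot

A 6-joint arm with a two-finger parallel gripper is mounted at the origin on the work surface. World frame = base frame: x ahead of the robot, y to its left, z up, the work surface at z = 0. Lengths are in m, angles in rad, forces in N, time in s.
With the tool pointing down it reaches from about 0.375 to 0.975 m from the base axis. Payload 3.8 kg.
Tool frame: the origin (TCP) lies between the finger pads; the fingertips stand 22 mm ahead of it and the grasp point (between the pads) lies 3 mm ahead of it (bot.finger_overhang is the distance from the TCP to the fingertips, in m); x points along the fingers, y is the direction in which the jaws open and shut, and the axes are right-handed (so a half turn about x gives the same grasp; the last joint's range is limited). The gripper opens to 85 mm and grips with 20 to 120 N. Pads are 22 mm wide; open, the fingers measure 114 mm over their backs; the gripper's body (76 mm by 85 mm) begins 54 mm behind the grasp point. The pads swing forward as they close: fully open they stand 13 mm farther back than shut.
Start: joints at [-1.353, 0.264, 1.604, -0, 1.274, -0.037], TCP at [0.17, -0.653, 0.253] pointing down, gripper open.
Joint ranges: [-2.63, 2.63], [-0.94, 2.18], [0.31, 2.57], [-1.31, 4.45], [0, 2.66], [-2.55, 2.55]. Speed limits (rad/s): [2.57, 2.57, 3.14, 3.14, 3.14, 3.14].

## Interface

Orientations are given as a rotation vector (axis times angle).
In Python, from workcell import bot gives the robot as it stands. The module is installed in compiled form; this text tells all that it offers.
- The arm moves only by the tool arm_command, never from a script. Its argument "series" is a list that holds one entry, the list of rows, each a list of 7 numbers: the turn, a rotation vector about the tool's x, y, z in rad, then the shift along the tool's x, y, z in cm, then the opening, from 0 (shut) to 1 (fully open). In form: [[[rx, ry, rz, x, y, z, grip], ...]]. A call has 1 to 10 rows; each row shifts and turns the pose as measured when the row begins, along the tool's axes as they then stand; what a row does not reach is not made up. A row lasts 1/10 s, in which the tool goes at most 50 mm and 8.59 degrees, less where a joint would pass 70% of its speed; a pose out of reach is approached as far as the arm can. A call is refused whole if a number of a shift passes 5 or a number of a turn 0.15, either way. A call with a gripper value outside its range is refused whole. The fingers move at their own pace and stop on an object; "newtons" is the grip in N (left out, the last holds). Time passes only in rows, so rows that do not move let the fingers close. It gives the time, the measured TCP pose, the force and the opening at its end, in the units of the state.
- bot.read_state(): the state, without advancing time (a new reading comes with each control period).
- bot.read_camera(name): name is "scene" or "top" or "wrist"; returns (picture, depth): 480x640x3 uint8, blue, green, red; 480x640 float32, m along the optical axis (not along the pixel's ray), 0 where there is no reading.
- bot.camera_info(name): a dict with "K" (3x3 intrinsics, pixels), "extrinsics" (4x4, takes a point from camera to world coordinates). Camera axes: x right, y down, z forward; pixel columns grow to the right and rows downward; lengths in m; the calibration is good to about 2 mm. A picture is of the moment at which its call begins: read the wrist's pose just before it. camera_info takes no time and is no camera call; for the wrist camera it gives the pose at the moment of the call.
- bot.finish_job(): hands the job in, once; it reports no verdict.
The state is a dict: "time": time; "q": joint angles; "joint_vel": joint speeds; "joint_torque": joint torques, N m; "tool_pos": TCP position; "tcp_rot": TCP orientation; "wrist_force": force on the tool from outside, world axes, zero at the start; "torque": the same for the moment, N m; "width": opening from 0.0 (shut) to 1.0 (fully open).
Only numpy, scipy, OpenCV 4.12 (cv2) and the standard library are available. Lean on these libraries where they do the work, as an engineer would, in place of code of your own. Each camera call takes 0.05 s, during which the arm holds its last target.

## Working session

There is one attempt and no reset: what is moved stays moved. The work goes in short steps, Python scripts to look and compute and a tool call to move; the robot and the scene stay as the last step left them, time stands still between calls to the robot, and variables do not carry over. Pictures are saved under pics/ and viewed, and the job is handed in when it is done.

Besides the shell and the picture viewer there is one more tool, called after "Call:" as name([rows], argument=value, ...), one row to a line, values as JSON. arm_command: Moves the arm, as the interface text tells. Its arguments: {"type":"object","properties":{"series":{"type":"array"},"newtons":{"type":"number"}},"required":["series"]}

```bash
mkdir -p pics
cat > h.py <<'E'
from workcell import bot
import numpy as np, cv2
from scipy.spatial.transform import Rotation as R
def snap(name):
    info=bot.camera_info(name); p,d=bot.read_camera(name); return p,d,np.array(info["K"]),np.array(info["extrinsics"])
def ray(K,E,u,v,z):
    d=E[:3,:3]@np.linalg.solve(K,[u,v,1.]); o=E[:3,3]; return o+d*(z-o[2])/d[2]
def proj(K,E,p):
    c=np.linalg.inv(E)@np.append(p,1); q=K@c[:3]; return q[:2]/q[2]
def pt(K,E,u,v,d):
    return (E@np.append(np.linalg.solve(K,[u,v,1.])*d,1))[:3]
E
python3 - <<'E'
from h import *
for n in("scene","top"):
    p,d,K,Ex=snap(n); cv2.imwrite(f"pics/{n}0.png",p); np.savez(f"{n}0.npz",p=p,d=d,K=K,E=Ex); print(n,K.round(1).tolist(),Ex.round(3).tolist())
s=bot.read_state(); print(s)
E
```

```text
scene [[544.6, 0.0, 329.9], [0.0, 544.6, 242.4], [0.0, 0.0, 1.0]] [[-0.518, 0.72, -0.462, 1.281], [0.855, 0.444, -0.268, 0.413], [0.012, -0.534, -0.845, 1.35], [0.0, 0.0, 0.0, 1.0]]
top [[545.3, 0.0, 313.5], [0.0, 545.3, 229.3], [0.0, 0.0, 1.0]] [[0.022, -0.987, 0.162, 0.395], [-1.0, -0.024, -0.012, 0.016], [0.015, -0.161, -0.987, 1.338], [0.0, 0.0, 0.0, 1.0]]
{'time': 0.1, 'q': array([-1.35288774e+00,  2.64696147e-01,  1.60525683e+00, -3.35238970e-05,
        1.27369387e+00, -3.68810276e-02]), 'joint_vel': array([-1.26364059e-03, -1.86600745e-03, -3.92600518e-03,  1.57746371e-03,
        5.45518267e-05,  7.87604773e-04]), 'joint_torque': array([-4.24493355e-04, -5.16706252e+01, -3.68590629e+01, -1.35405144e-04,
        6.27354893e-03, -8.31166602e-06]), 'tool_pos': array([ 0.16999408, -0.65260035,  0.25206365]), 'tcp_rot': array([ 2.08633213,  0.26942362, -2.08678986]), 'wrist_force': array([ 0.27151952, -0.30393129, -0.55939842]), 'torque': array([ 0.03720756, -0.03039596,  0.00877684]), 'width': 1.0035185278520702}
```

View pics/scene0.png

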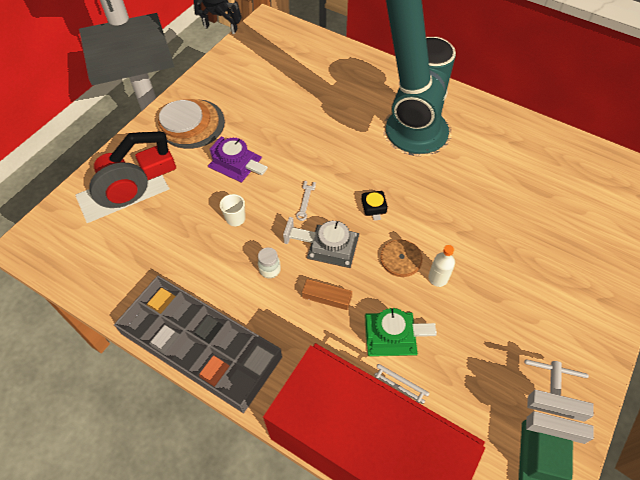

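View pics/top0.png

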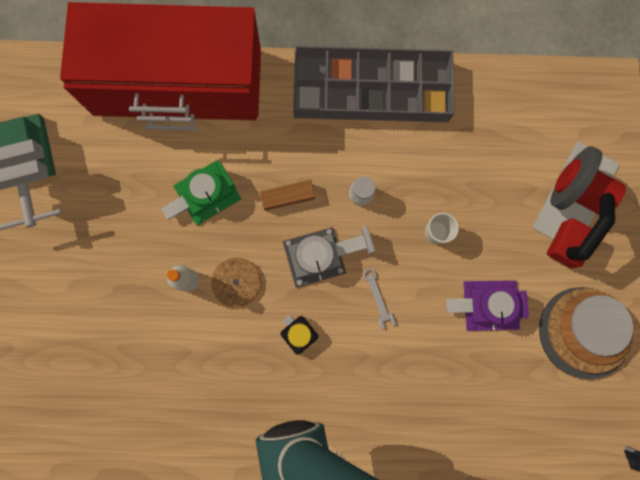

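Three candidates in the top view: grey (315,255), green (203,188) and purple (497,305). The grey one, with its plate at about (368,241), fits "grey housing". I'll confirm it in an enlarged crop and measure it.

Run:
```python
from h import *
a=np.load("top0.npz"); p=a["p"]; c=cv2.resize(p[210:310,270:400],None,fx=6,fy=6,interpolation=cv2.INTER_CUBIC); 
b=np.load("scene0.npz"); c2=cv2.resize(b["p"][205:275,270:370],None,fx=8,fy=8,interpolation=cv2.INTER_CUBIC)
cv2.imwrite("pics/cropt.png",c); cv2.imwrite("pics/crops.png",c2)
```

```text
(no output)
```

View pics/cropt.png

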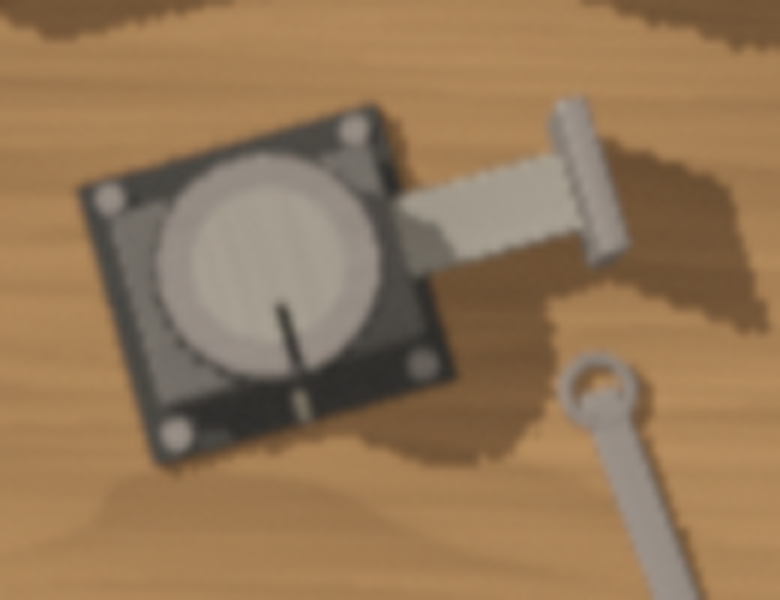

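View pics/crops.png

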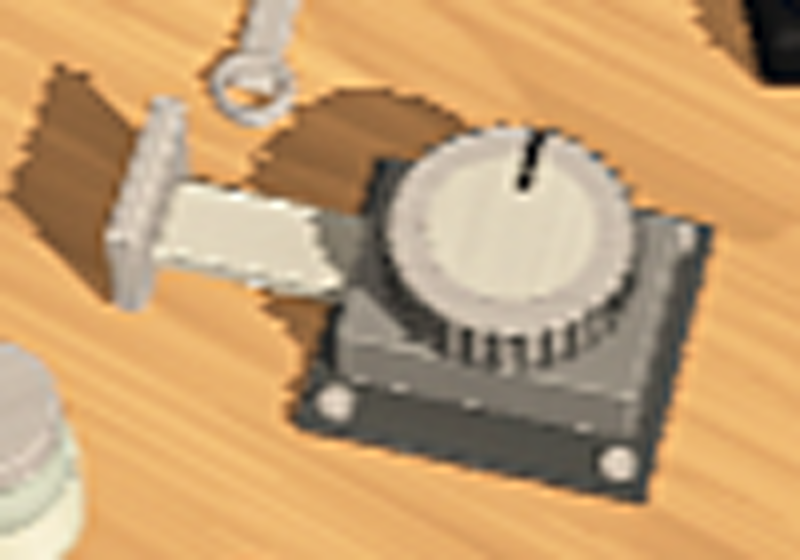

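The crop shows the grey housing, with the wheel top at top (314.7,254) and scene (334,234). The groove points at the white line, so it's tight. The plate is at top (368.5,240). Next I measure.

Run:
```python
from h import *
a=np.load("top0.npz"); b=np.load("scene0.npz")
A=(a["K"],a["E"]);B=(b["K"],b["E"])
def tri(u,w):
    M=[];r=[]
    for (K,E),x in((A,u),(B,w)):
        d=E[:3,:3]@np.linalg.solve(K,[*x,1.]);d/=np.linalg.norm(d);P=np.eye(3)-np.outer(d,d);M.append(P);r.append(P@E[:3,3])
    return np.linalg.lstsq(np.vstack(M),np.hstack(r),rcond=None)[0]
g=lambda x,y:(270+x/6-.4,210+y/6-.4)
s=lambda x,y:(270+x/8-.4,205+y/8-.4)
print("wheel",tri(g(268,264),s(512,230)))
# wheel via depth: points of height 62..78mm around
for nm,(K,E),z in(("top",A,a),("scene",B,b)):
    v,u=np.mgrid[0:480,0:640]; d=z["d"]; X=np.stack([(u-K[0,2])/K[0,0]*d,(v-K[1,2])/K[1,1]*d,d],-1)@E[:3,:3].T+E[:3,3]
    c=ray(K,E,*(g(268,264) if nm=="top" else s(512,230)),.07); m=(np.hypot(X[...,0]-c[0],X[...,1]-c[1])<.06)&(X[...,2]>.064)&(d>0)
    q=X[m]; (cx,cy),r=cv2.minEnclosingCircle(q[:,:2].astype(np.float32)); print(nm,c,"circ",cx,cy,r,"med z",np.median(q[:,2]),q[:,:2].mean(0))
# foot corners in top at z=.008
K,E=A
F=[ray(K,E,*g(*x),.008) for x in((82,190),(378,105),(455,377),(160,465))]
for f in F: print("foot",f)
print("foot centre",np.mean(F,0)); 
e=(F[1]-F[0]+F[2]-F[3]); print("y- dir from feet",np.degrees(np.arctan2(e[1],e[0])),[np.linalg.norm(F[i]-F[(i+1)%4]) for i in range(4)])
print("bottom groove",tri(g(298,365),s(537,135)))
# plate top outer corners
P1=tri(g(583,97),s(131,306)) ;print(P1)
for x in((583,97),(628,245),(552,105),(597,262)): print("plate top",ray(K,E,*g(*x),.06))
for x in((109,230),(155,98),(150,236),(187,105)): print("plate top scene",ray(*B,*s(*x),.06))
for n,zz in(("wheelc",0),):pass
```

```text
wheel [ 0.54610532 -0.00261918  0.06193325]
top [ 0.54512848 -0.00246026  0.07      ] circ 0.5450376868247986 -0.002429752144962549 0.04609191045165062 med z 0.0695852382575799 [ 0.54426881 -0.00231494]
scene [ 5.50728372e-01 -6.00012089e-05  7.00000000e-02] circ 0.5503702163696289 -0.0010150346206501126 0.047595761716365814 med z 0.06850102451859441 [ 0.55190638 -0.00106899]
foot [0.58116721 0.07359273 0.008     ]
foot [ 0.61952031 -0.04724945  0.008     ]
foot [ 0.50805653 -0.08045903  0.008     ]
foot [0.46962308 0.03855838 0.008     ]
foot centre [ 0.54459178 -0.00388934  0.008     ]
y- dir from feet -72.24850794619525 [np.float64(0.12678246376782193), np.float64(0.116305851284552), np.float64(0.12506907612759086), np.float64(0.11691663935230921)]
bottom groove [ 0.50679319 -0.01546337  0.06259853]
[ 0.62124038 -0.12517645  0.01366939]
plate top [ 0.61596931 -0.12611792  0.06      ]
plate top [ 0.55725362 -0.14425056  0.06      ]
plate top [ 0.6124444  -0.11382728  0.06      ]
plate top [ 0.55021997 -0.13205835  0.06      ]
plate top scene [ 0.61981435 -0.12458154  0.06      ]
plate top scene [ 0.56382812 -0.14218644  0.06      ]
plate top scene [ 0.61432667 -0.11085468  0.06      ]
plate top scene [ 0.56034275 -0.13068955  0.06      ]
```

```bash
cat >> h.py <<'E'
def tool():
    s=bot.read_state(); return s,np.array(s["tool_pos"]),R.from_rotvec(s["tcp_rot"]).as_matrix()
E
python3 - <<'E'
from h import *
s,p,M=tool(); print(M.round(3)); 
# wrist cam relative to tool
E=np.array(bot.camera_info("wrist")["extrinsics"]); print("cam in tool",(M.T@(E[:3,3]-p)).round(3),"axes",(M.T@E[:3,:3]).round(2).tolist(), bot.camera_info("wrist")["K"])
print("delta to over wheel .02,.03", (M.T@(np.array([.47,0,.26])-p)).round(3))
E
```

```text
[[-0.     0.252 -0.968]
 [ 0.002 -0.968 -0.252]
 [-1.    -0.002 -0.   ]]
cam in tool [-0.12  -0.001 -0.066] axes [[0.0, -0.27, 0.96], [1.0, -0.0, -0.0], [0.0, 0.96, 0.27]] [[424.23470021   0.         320.44378517]
 [  0.         424.23470021 230.40025984]
 [  0.           0.           1.        ]]
delta to over wheel .02,.03 [-0.007 -0.556 -0.455]
```

Call:
arm_command([
  [[0, 0, 0, 0, -3.4, -3.4, 0], [0, 0, 0, 0, -3.4, -3.4, 0], [0, 0, 0, 0, -3.4, -3.4, 0], [0, 0, 0, 0, -3.4, -3.4, 0], [0, 0, 0, 0, -3.4, -3.4, 0], [0, 0, 0, 0, -3.4, -3.4, 0], [0, 0, 0, 0, -3.4, -3.4, 0], [0, 0, 0, 0, -3.4, -3.4, 0], [0, 0, 0, 0, -3.4, -3.4, 0], [0, 0, 0, 0, -3.4, -3.4, 0]],
])

```text
time: 1.1
tool_pos: [0.4169, -0.2266, 0.2465]
tcp_rot: [2.093, 0.264, -2.099]
wrist_force: [1.5, -0.5, 0.0]
width: 0.002
```

Call:
arm_command([
  [[0, 0, 0, 0, -3.4, -3.4, 0], [0, 0, 0, 0, -3.4, -3.4, 0], [0, 0, 0, 0, -3.4, -3.4, 0], [0, 0, 0, 0, 0, 0, 0]],
])

```text
time: 1.5
tool_pos: [0.4943, -0.0922, 0.2463]
tcp_rot: [2.091, 0.272, -2.096]
wrist_force: [-1.2, -0.6, -1.2]
width: -0.002
```

Run:
```python
from h import *
s,p,M=tool(); print(s["time"],p,s["width"],s["wrist_force"],s["q"])
P,d,K,E=snap("wrist"); cv2.imwrite("pics/w1.png",P); np.savez("w1.npz",p=P,d=d,K=K,E=E)
```

```text
1.5 [ 0.49433217 -0.0922219   0.24629256] -0.0024899990387281436 [-1.16281808 -0.56320915 -1.17814815] [-0.23941275 -0.05704524  1.96943648  0.00888127  1.23450785  1.07996255]
```

View pics/w1.png

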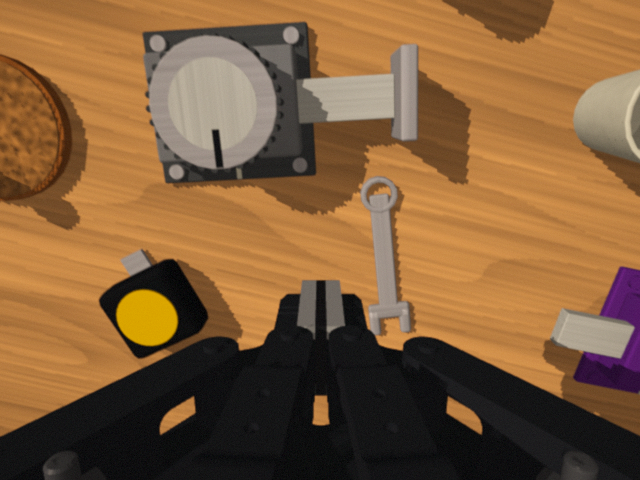

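The wrist view shows the wheel top at (215,103), the groove at (218,148), the plate at (405,92) and the closed fingertips at (321,290). I'll take measurements from it, including the gripper's profile.

Run:
```python
from h import *
z=np.load("w1.npz"); K,E,d,p=z["K"],z["E"],z["d"],z["p"]
v,u=np.mgrid[0:480,0:640]; C=np.stack([(u-K[0,2])/K[0,0]*d,(v-K[1,2])/K[1,1]*d,d],-1); X=C@E[:3,:3].T+E[:3,3]
c=ray(K,E,215,103,.07)
m=(np.hypot(X[...,0]-c[0],X[...,1]-c[1])<.06)&(X[...,2]>.063)&(d>0); q=X[m]
print("wheel",c,cv2.minEnclosingCircle(q[:,:2].astype(np.float32)),np.median(q[:,2]))
# light inner disc ellipse
m2=(np.hypot(X[...,0]-.587,X[...,1]+.135)<.05)&(X[...,2]>.052)&(d>0); q=X[m2]; r=cv2.minAreaRect((q[:,:2]*1000).astype(np.float32)); print("plate top",r,cv2.boxPoints(r),np.median(q[:,2]))
for nm,h,pts in(("foot",.008,((144,33),(307,23),(315,174),(167,183))),):
    F=np.array([ray(K,E,*x,h) for x in pts]); e=F[1]-F[0]+F[2]-F[3]; print(F.mean(0),np.degrees(np.arctan2(e[1],e[0])),[np.linalg.norm(F[i]-F[(i+1)%4]) for i in range(4)])
s,tp,M=tool(); T=(X-tp)@M
mm=(d>0)&(d<.26)&(np.abs(T[...,0])<.15)
for lo in np.arange(-.12,.03,.01):
    k=mm&(T[...,0]>lo)&(T[...,0]<=lo+.01)&(v>250)
    if k.sum()>5: t=T[k]; print("x %.2f"%lo,"y",t[:,1].min().round(3),t[:,1].max().round(3),"z",t[:,2].min().round(3),t[:,2].max().round(3),k.sum())
```

```text
wheel [ 0.54670603 -0.00356896  0.07      ] ((0.5456580519676208, -0.0011257799342274666), 0.04626833274960518) 0.06929028214201333
plate top ((585.5626220703125, -129.17919921875), (64.03250885009766, 12.382661819458008), 17.53120994567871) [[ 553.16846 -132.91954]
 [ 556.89844 -144.72707]
 [ 617.9568  -125.43886]
 [ 614.2268  -113.63133]] 0.05877087870348968
[ 0.54510499 -0.00315426  0.008     ] -72.4543945728085 [np.float64(0.12721343270051186), np.float64(0.11668662691949287), np.float64(0.12641671810485172), np.float64(0.11771563493982938)]
x -0.08 y -0.021 0.017 z -0.022 -0.016 3448
x -0.07 y -0.057 0.052 z -0.02 -0.006 13812
x -0.06 y -0.059 0.055 z -0.019 0.004 20900
x -0.05 y -0.054 0.05 z -0.018 0.009 12940
x -0.04 y -0.046 0.043 z -0.015 0.009 11602
x -0.03 y -0.038 0.033 z -0.015 0.012 5539
x -0.02 y -0.024 0.018 z -0.014 0.011 1712
x -0.01 y -0.016 0.011 z -0.013 -0.006 1171
x -0.00 y -0.016 0.011 z -0.012 -0.006 1062
x 0.01 y -0.016 0.011 z -0.012 -0.007 660
```

Call:
arm_command([
  [[0, 0, 0, 4.2, 0, 0, 0], [0, 0, 0, 4.2, 0, 0, 0], [0, 0, 0, 4.2, 0, 0, 0], [0, 0, 0, 3.5, 0, 0, 0], [0, 0, 0, 0, 0, 0, 0]],
])

```text
time: 2.05
tool_pos: [0.492, -0.0978, 0.0823]
tcp_rot: [2.091, 0.264, -2.093]
wrist_force: [-1.0, 0.0, -0.5]
width: 0.001
```

```bash
cat > rel.py <<'E'
from h import *
W=np.array([.5456,-.0025,0])
s,p,M=tool(); r=M.T@(p-W*[1,1,0]-[0,0,p[2]])
print("t",round(s["time"],2),"p",p.round(4),"rel y,z mm",(r[1:]*1000).round(1),"tip z",round(p[2]-.022,4),"F tool",(M.T@s["wrist_force"]).round(1),"zaxis down err",M[:,0].round(3),"yaw y",np.degrees(np.arctan2(M[1,1],M[0,1])).round(1))
E
python3 rel.py
```

```text
t 2.05 p [ 0.492  -0.0978  0.0823] rel y,z mm [79.3 75.3] tip z 0.0603 F tool [ 0.5 -0.3  1. ] zaxis down err [-0.001  0.004 -1.   ] yaw y -75.9
```

Call:
arm_command([
  [[0, 0, 0, 0.5, -0.5, -2.5, 0], [0, 0, 0, 0.4, -0.8, -2.2, 0], [0, 0, 0, 0, 0, 0, 0]],
])

```text
time: 2.35
tool_pos: [0.534, -0.0772, 0.0751]
tcp_rot: [2.092, 0.258, -2.097]
wrist_force: [0.6, 0.8, 1.0]
width: -0.001
```

```bash
python3 rel.py
```

```text
t 2.35 p [ 0.534  -0.0772  0.0751] rel y,z mm [69.8 29.1] tip z 0.0531 F tool [-1.  -0.6 -0.8] zaxis down err [-0.003  0.003 -1.   ] yaw y -76.2
```

Call:
arm_command([
  [[0, 0, 0, 0, -0.9, -0.8, 0], [0, 0, 0, 0, -0.3, -1.0, 0], [0, 0, 0, 0, -0.2, -1.0, 0], [0, 0, 0, 0, -0.2, -1.0, 0]],
])

```text
time: 2.75
tool_pos: [0.5684, -0.0557, 0.0792]
tcp_rot: [2.092, 0.251, -2.094]
wrist_force: [-0.4, -6.6, -3.1]
width: -0.002
```

```bash
python3 rel.py;  python3 - <<'E'
from h import *
P,d,K,E=snap("wrist"); cv2.imwrite("pics/w2.png",P); np.savez("w2.npz",p=P,d=d,K=K,E=E)
P,d,K,E=snap("top"); cv2.imwrite("pics/t2.png",cv2.resize(P[180:330,230:430],None,fx=4,fy=4))
E
```

```text
t 2.75 p [ 0.5684 -0.0557  0.0792] rel y,z mm [57.1 -9.5] tip z 0.0572 F tool [3.1 6.3 2. ] zaxis down err [-0.001 -0.002 -1.   ] yaw y -76.2
```

View pics/w2.png

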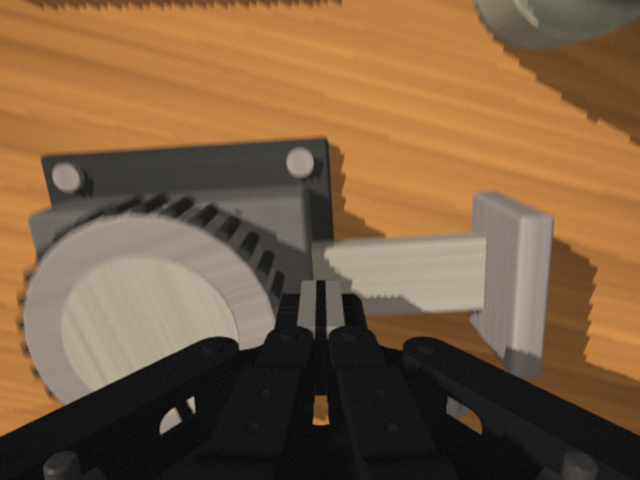

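View pics/t2.png

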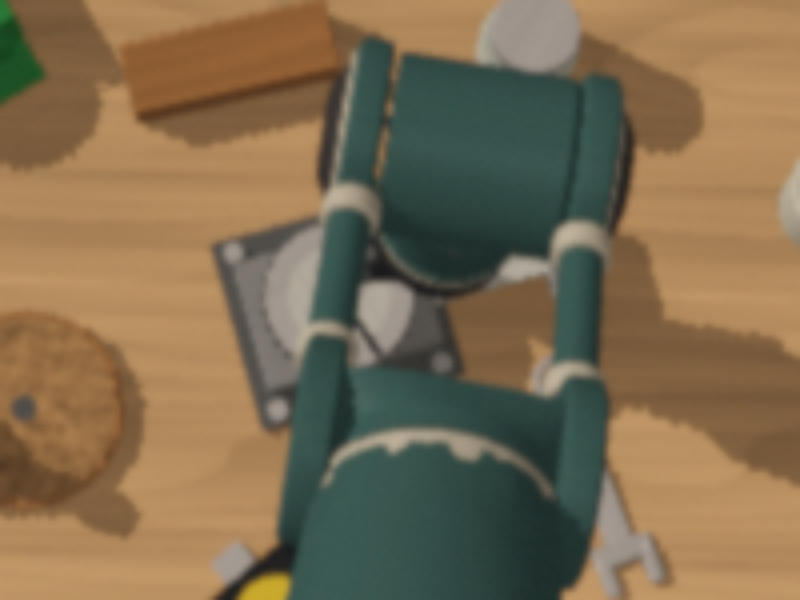

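The groove has turned anticlockwise by about 30° with 6 N of radial force, so the rolling works. I'll plan the path around the rim next.

```bash
cat > plan.py <<'E'
from h import *
import sys
step=float(sys.argv[1]) if len(sys.argv)>1 else 11; press=float(sys.argv[2]) if len(sys.argv)>2 else 2; n=int(sys.argv[3]) if len(sys.argv)>3 else 10
exec(open('rel.py').read())
a,b,Rw=13.5,11,45.0
y,z=r[1:]*1000; out=[]
ztar=74.5
dx=p[2]*1000-ztar
for i in range(n):
    # nearest pt on inner rectangle |y|<=a,|z|<=b (Minkowski core)
    def proj_path(y,z):
        c=np.array([np.clip(y,-a,a),np.clip(z,-b,b)]); d=np.array([y,z])-c; L=np.linalg.norm(d); return c,d/L,L
    c,nrm,L=proj_path(y,z)
    t=np.array([nrm[1],-nrm[0]])     # direction: at +y go -z ; at -z go -y
    q=np.array([y,z])+t*step; c2,n2,L2=proj_path(*q); tgt=c2+n2*Rw
    mv=tgt-[y,z]-n2*press; ddx=np.clip(dx,-2,2); dx-=ddx
    out.append([0,0,0,round(ddx/10,1),*(mv/10).round(1).tolist(),0]); y,z=tgt
print(out, "end",y.round(1),z.round(1))
E
python3 plan.py
```

```text
t 2.85 p [ 0.5699 -0.0551  0.0794] rel y,z mm [ 56.8 -11.1] tip z 0.0574 F tool [ 0.8  4.5 -0.5] zaxis down err [ 0.001 -0.001 -1.   ] yaw y -76.2
[[0, 0, 0, np.float64(0.2), -0.2, -1.1, 0], [0, 0, 0, np.float64(0.2), -0.6, -0.9, 0], [0, 0, 0, np.float64(0.1), -0.8, -0.7, 0], [0, 0, 0, np.float64(0.0), -0.9, -0.5, 0], [0, 0, 0, np.float64(0.0), -1.0, -0.3, 0], [0, 0, 0, np.float64(0.0), -1.1, -0.1, 0], [0, 0, 0, np.float64(0.0), -1.1, 0.2, 0], [0, 0, 0, np.float64(0.0), -1.1, 0.2, 0], [0, 0, 0, np.float64(0.0), -1.1, 0.2, 0], [0, 0, 0, np.float64(0.0), -1.0, 0.3, 0]] end -24.6 -54.6
```

Call:
arm_command([
  [[0, 0, 0, 0.2, -0.2, -1.1, 0], [0, 0, 0, 0.2, -0.6, -0.9, 0], [0, 0, 0, 0.1, -0.8, -0.7, 0], [0, 0, 0, 0, -0.9, -0.5, 0], [0, 0, 0, 0, -1.0, -0.3, 0], [0, 0, 0, 0, -1.1, -0.1, 0]],
])

```text
time: 3.45
tool_pos: [0.6042, -0.0016, 0.0785]
tcp_rot: [2.111, 0.243, -2.071]
wrist_force: [5.5, -1.8, -4.0]
width: 0.002
```

```bash
python3 plan.py;  python3 - <<'E'
from h import *
P,d,K,E=snap("top"); Q,d,K,E=snap("scene")
A=cv2.resize(P[200:310,260:400],(510,400)); B=cv2.resize(Q[190:290,260:390],(520,400)); cv2.imwrite("pics/t3.png",np.hstack([A,B])[:, :800] if 0 else cv2.resize(np.hstack([A,B]),(800,310)))
E
```

```text
t 3.45 p [ 0.6042 -0.0016  0.0785] rel y,z mm [ 13.  -57.1] tip z 0.0565 F tool [ 4.1  3.  -4.8] zaxis down err [ 0.02  -0.005 -1.   ] yaw y -76.3
[[0, 0, 0, np.float64(0.2), -1.1, 0.3, 0], [0, 0, 0, np.float64(0.2), -1.1, 0.2, 0], [0, 0, 0, np.float64(0.0), -1.1, 0.2, 0], [0, 0, 0, np.float64(0.0), -1.0, 0.5, 0], [0, 0, 0, np.float64(0.0), -0.8, 0.7, 0], [0, 0, 0, np.float64(0.0), -0.6, 0.9, 0], [0, 0, 0, np.float64(0.0), -0.4, 1.0, 0], [0, 0, 0, np.float64(0.0), -0.2, 1.1, 0], [0, 0, 0, np.float64(0.0), 0.1, 1.1, 0], [0, 0, 0, np.float64(0.0), 0.2, 1.1, 0]] end -58.5 0.5
```

View pics/t3.png

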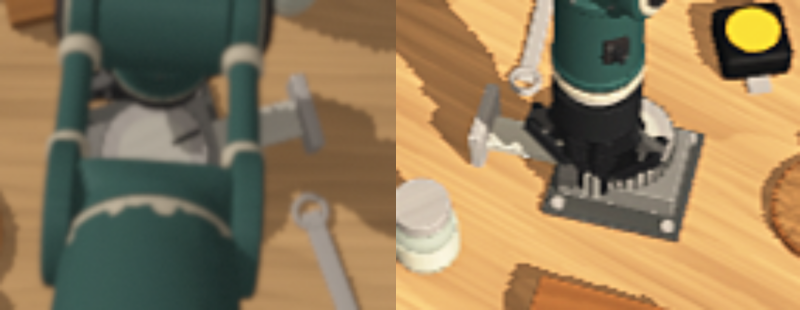

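Call:
arm_command([
  [[0, -0.02, 0, 0.2, -1.1, 0.3, 0], [0, 0, 0, 0.2, -1.1, 0.2, 0], [0, 0, 0, 0.1, -1.1, 0.2, 0], [0, 0, 0, 0.1, -1.0, 0.5, 0], [0, 0, 0, 0, -0.8, 0.7, 0], [0, 0, 0, 0, -0.6, 0.9, 0], [0, 0, 0, 0, -0.4, 1.0, 0]],
])

```text
time: 4.25
tool_pos: [0.5506, 0.0593, 0.0714]
tcp_rot: [2.094, 0.249, -2.089]
wrist_force: [-0.3, -0.8, -0.3]
width: 0.0
```

```bash
python3 plan.py;  python3 - <<'E'
from h import *
P,d,K,E=snap("top")
cv2.imwrite("pics/t4.png",cv2.resize(P[200:310,250:410],(640,440)))
E
```

```text
t 4.25 p [0.5506 0.0593 0.0714] rel y,z mm [-58.9 -19.6] tip z 0.0494 F tool [0.3 0.7 0.5] zaxis down err [ 0.003 -0.004 -1.   ] yaw y -76.2
[[0, 0, 0, np.float64(-0.2), 0.2, 1.1, 0], [0, 0, 0, np.float64(-0.1), 0.2, 1.1, 0], [0, 0, 0, np.float64(0.0), 0.2, 1.1, 0], [0, 0, 0, np.float64(0.0), 0.4, 1.0, 0], [0, 0, 0, np.float64(0.0), 0.6, 0.9, 0], [0, 0, 0, np.float64(0.0), 0.8, 0.7, 0], [0, 0, 0, np.float64(0.0), 0.9, 0.5, 0], [0, 0, 0, np.float64(0.0), 1.0, 0.3, 0], [0, 0, 0, np.float64(0.0), 1.1, 0.0, 0], [0, 0, 0, np.float64(0.0), 1.1, -0.2, 0]] end -6.3 56.0
```

View pics/t4.png

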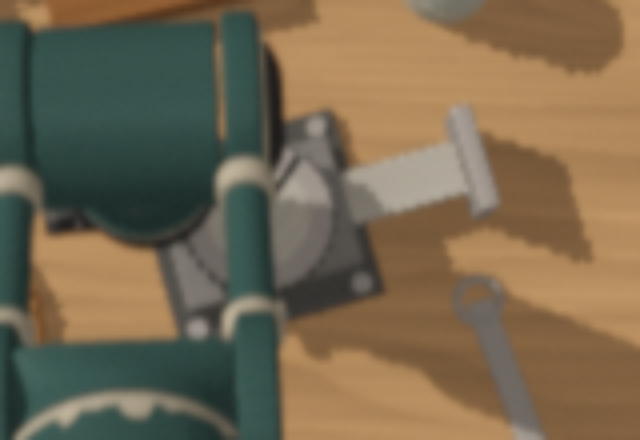

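```bash
sed -i 's/Rw=13.5,11,45.0/Rw=13.5,11,44.0/' plan.py; sed -i 's/round(ddx\/10,1)/float(round(ddx\/10,1))/' plan.py; python3 plan.py 9 4
```

```text
t 4.3 p [0.548  0.0592 0.0707] rel y,z mm [-59.4 -17.1] tip z 0.0487 F tool [-0.3 -1.3  2.2] zaxis down err [-0.001 -0.004 -1.   ] yaw y -76.2
[[0, 0, 0, -0.2, 0.6, 0.9, 0], [0, 0, 0, -0.2, 0.4, 0.9, 0], [0, 0, 0, 0.0, 0.4, 0.9, 0], [0, 0, 0, 0.0, 0.5, 0.8, 0], [0, 0, 0, 0.0, 0.6, 0.7, 0], [0, 0, 0, 0.0, 0.7, 0.6, 0], [0, 0, 0, 0.0, 0.8, 0.4, 0], [0, 0, 0, 0.0, 0.9, 0.2, 0], [0, 0, 0, 0.0, 0.9, 0.0, 0], [0, 0, 0, 0.0, 0.9, -0.1, 0]] end -21.5 54.3
```

Call:
arm_command([
  [[0, 0, 0, -0.2, 0.6, 0.9, 0], [0, 0, 0, -0.2, 0.4, 0.9, 0], [0, 0, 0, 0, 0.4, 0.9, 0], [0, 0, 0, 0, 0.4, 0.9, 0]],
])

```text
time: 4.7
tool_pos: [0.5085, 0.0445, 0.0715]
tcp_rot: [2.096, 0.268, -2.117]
wrist_force: [1.9, 1.7, 0.4]
width: -0.002
```

```bash
python3 plan.py 9 4;  python3 - <<'E'
from h import *
P,d,K,E=snap("top")
cv2.imwrite("pics/t5.png",cv2.resize(P[200:310,250:410],(640,440)))
E
```

```text
t 4.7 p [0.5085 0.0445 0.0715] rel y,z mm [-54.3  25.2] tip z 0.0495 F tool [-0.4 -1.2 -2.3] zaxis down err [-0.012  0.019 -1.   ] yaw y -76.6
[[0, 0, 0, -0.2, 0.6, 0.6, 0], [0, 0, 0, -0.1, 0.8, 0.4, 0], [0, 0, 0, 0.0, 0.9, 0.3, 0], [0, 0, 0, 0.0, 0.9, 0.1, 0], [0, 0, 0, 0.0, 0.9, -0.1, 0], [0, 0, 0, 0.0, 0.9, -0.3, 0], [0, 0, 0, 0.0, 0.9, -0.4, 0], [0, 0, 0, 0.0, 0.9, -0.4, 0], [0, 0, 0, 0.0, 0.9, -0.4, 0], [0, 0, 0, 0.0, 0.8, -0.5, 0]] end 21.4 54.3
```

View pics/t5.png

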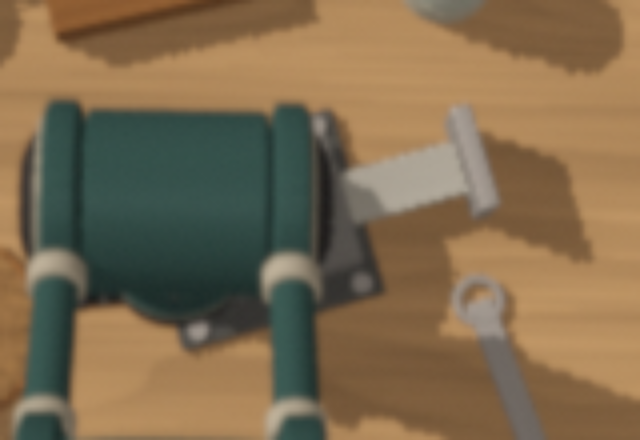

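Call:
arm_command([
  [[0, 0, 0.02, -0.2, 0.6, 0.6, 0], [0, 0, 0, -0.1, 0.8, 0.4, 0], [0, 0, 0, 0, 0.9, 0.3, 0], [0, 0, 0, 0, 0.9, 0, 0], [0, 0, 0, 0, 0.9, -0.2, 0]],
])

```text
time: 5.25
tool_pos: [0.4898, 0.0007, 0.071]
tcp_rot: [2.058, 0.25, -2.145]
wrist_force: [-11.4, 2.1, 7.5]
width: 0.001
```

```bash
python3 plan.py 9 4;  python3 - <<'E'
from h import *
P,d,K,E=snap("scene");Q,d,K,E=snap("wrist")
cv2.imwrite("pics/t6.png",np.hstack([cv2.resize(P[195:285,280:390],(440,360)),cv2.resize(Q[:,:400],(340,360))]))
E
```

```text
t 5.25 p [0.4898 0.0007 0.071 ] rel y,z mm [-15.8  53.5] tip z 0.049 F tool [-7.  -4.7 10.9] zaxis down err [-0.041  0.002 -0.999] yaw y -76.8
[[0, 0, 0, -0.2, 0.9, -0.3, 0], [0, 0, 0, -0.2, 0.9, -0.4, 0], [0, 0, 0, 0.0, 0.9, -0.4, 0], [0, 0, 0, 0.0, 0.8, -0.4, 0], [0, 0, 0, 0.0, 0.7, -0.6, 0], [0, 0, 0, 0.0, 0.6, -0.7, 0], [0, 0, 0, 0.0, 0.4, -0.8, 0], [0, 0, 0, 0.0, 0.3, -0.9, 0], [0, 0, 0, 0.0, 0.1, -0.9, 0], [0, 0, 0, 0.0, -0.1, -0.9, 0]] end 56.5 20.2
```

View pics/t6.png

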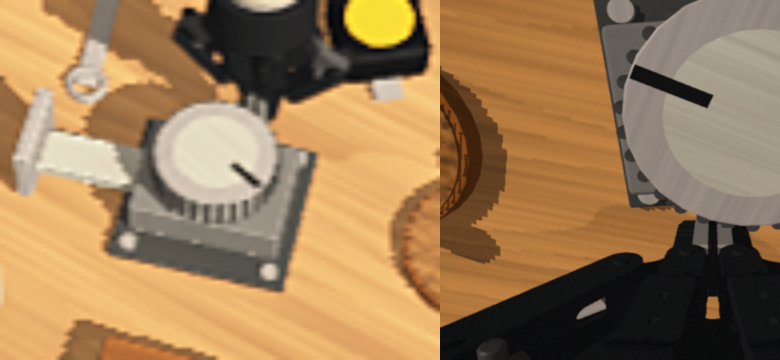

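```bash
cat > ang.py <<'E'
from h import *
import sys
W=np.array([.5456,-.0025])
def ang(name,img=None):
    P,d,K,E=snap(name); v,u=np.mgrid[0:480,0:640]
    X=np.stack([(u-K[0,2])/K[0,0]*d,(v-K[1,2])/K[1,1]*d,d],-1)@E[:3,:3].T+E[:3,3]
    D=X[...,:2]-W; rr=np.hypot(D[...,0],D[...,1]); m=(d>0)&(X[...,2]>.066)&(X[...,2]<.088)&(rr<.038)&(rr>.012)
    top=np.median(X[...,2][m]) if m.sum() else None
    g=m&(P.max(-1)<70)
    if g.sum()<8: print(name,"none",g.sum()); return
    G=D[g].mean(0); a=np.degrees(np.arctan2(G[1],G[0]))
    q=D[g]-G; 
    print(name,"n",g.sum(),"groove dir",a.round(1),"turned mod 360:",((a-197.5)%360).round(1),"top z",round(float(top),4))
for n in sys.argv[1:]: ang(n)
E
python3 ang.py wrist scene
```

```text
wrist n 1485 groove dir 80.0 turned mod 360: 242.5 top z 0.072
scene none 6
```

Call:
arm_command([
  [[0, 0.04, 0, -0.3, 0.9, -0.3, 0], [0, 0, 0, -0.2, 0.9, -0.3, 0], [0, 0, 0, 0, 0.9, -0.3, 0], [0, 0, 0, 0, 0.8, -0.4, 0], [0, 0, 0, 0, 0.7, -0.6, 0], [0, 0, 0, 0, 0.6, -0.7, 0], [0, 0, 0, 0, 0.4, -0.8, 0]],
])

```text
time: 6.15
tool_pos: [0.5229, -0.0541, 0.072]
tcp_rot: [2.063, 0.248, -2.136]
wrist_force: [-6.8, -5.8, 3.6]
width: -0.003
```

```bash
python3 plan.py 9 4; python3 ang.py wrist scene
```

```text
t 6.15 p [ 0.5229 -0.0541  0.072 ] rel y,z mm [45.  33.9] tip z 0.05 F tool [-3.3  4.   8. ] zaxis down err [-0.034 -0.001 -0.999] yaw y -76.7
[[0, 0, 0, -0.2, 0.5, -0.7, 0], [0, 0, 0, -0.0, -0.1, -0.9, 0], [0, 0, 0, 0.0, -0.3, -0.9, 0], [0, 0, 0, 0.0, -0.4, -0.9, 0], [0, 0, 0, 0.0, -0.4, -0.9, 0], [0, 0, 0, 0.0, -0.4, -0.9, 0], [0, 0, 0, 0.0, -0.6, -0.7, 0], [0, 0, 0, 0.0, -0.7, -0.6, 0], [0, 0, 0, 0.0, -0.8, -0.5, 0], [0, 0, 0, 0.0, -0.9, -0.3, 0]] end 40.1 -46.1
wrist n 937 groove dir 151.8 turned mod 360: 314.3 top z 0.0729
scene n 9 groove dir 155.0 turned mod 360: 317.5 top z 0.0726
```

Call:
arm_command([
  [[0, 0.04, 0, -0.2, 0.5, -0.7, 0], [0, 0, 0, -0.1, -0.1, -0.9, 0], [0, 0, 0, 0, -0.3, -0.9, 0], [0, 0, 0, 0, -0.4, -0.9, 0], [0, 0, 0, 0, -0.4, -0.9, 0], [0, 0, 0, 0, -0.4, -0.9, 0]],
])

```text
time: 6.85
tool_pos: [0.5813, -0.0511, 0.0759]
tcp_rot: [2.101, 0.223, -2.073]
wrist_force: [-1.1, -2.4, 0.1]
width: -0.002
```

```bash
python3 plan.py 9 4; python3 ang.py wrist top
```

```text
t 6.85 p [ 0.5813 -0.0511  0.0759] rel y,z mm [ 55.6 -23.4] tip z 0.0539 F tool [-0.   2.1  1.6] zaxis down err [ 0.016 -0.02  -1.   ] yaw y -76.6
[[0, 0, 0, 0.1, -0.7, -0.6, 0], [0, 0, 0, 0.0, -0.8, -0.5, 0], [0, 0, 0, 0.0, -0.9, -0.3, 0], [0, 0, 0, 0.0, -0.9, -0.1, 0], [0, 0, 0, 0.0, -0.9, 0.1, 0], [0, 0, 0, 0.0, -0.9, 0.2, 0], [0, 0, 0, 0.0, -0.9, 0.4, 0], [0, 0, 0, 0.0, -0.9, 0.4, 0], [0, 0, 0, 0.0, -0.9, 0.4, 0], [0, 0, 0, 0.0, -0.8, 0.4, 0]] end -19.2 -54.6
wrist none 1
top none 0
```

Call:
arm_command([
  [[0, -0.01, -0.02, 0, -0.7, -0.6, 0], [0, 0, 0, 0, -0.8, -0.5, 0], [0, 0, 0, 0, -0.9, -0.3, 0], [0, 0, 0, 0, -0.9, -0.1, 0], [0, 0, 0, 0, -0.9, 0.1, 0], [0, 0, 0, 0, -0.9, 0.2, 0], [0, 0, 0, 0, -0.9, 0.4, 0]],
])

```text
time: 7.65
tool_pos: [0.6018, 0.0045, 0.0833]
tcp_rot: [2.144, 0.228, -2.028]
wrist_force: [10.6, -0.8, -6.5]
width: -0.0
```

```bash
python3 plan.py 9 4; python3 ang.py wrist top scene
```

```text
t 7.65 p [0.6018 0.0045 0.0833] rel y,z mm [  6.3 -56.2] tip z 0.0613 F tool [ 7.1  3.1 -9.7] zaxis down err [ 0.057 -0.013 -0.998] yaw y -76.4
[[0, 0, 0, 0.2, -0.9, 0.5, 0], [0, 0, 0, 0.2, -0.9, 0.4, 0], [0, 0, 0, 0.2, -0.8, 0.5, 0], [0, 0, 0, 0.2, -0.7, 0.6, 0], [0, 0, 0, 0.1, -0.6, 0.7, 0], [0, 0, 0, 0.0, -0.4, 0.8, 0], [0, 0, 0, 0.0, -0.2, 0.9, 0], [0, 0, 0, 0.0, -0.1, 0.9, 0], [0, 0, 0, 0.0, 0.1, 0.9, 0], [0, 0, 0, 0.0, 0.3, 0.9, 0]] end -57.5 -10.9
wrist none 3
top n 12 groove dir -51.5 turned mod 360: 111.0 top z 0.0752
scene none 2
```

Call:
arm_command([
  [[0, -0.05, -0.02, 0.3, -0.9, 0.3, 0], [0, 0, 0, 0.3, -0.9, 0.4, 0], [0, -0.02, 0, 0.2, -0.8, 0.5, 0], [0, 0, 0, 0.1, -0.7, 0.6, 0], [0, 0, 0, 0, -0.6, 0.7, 0], [0, 0, 0, 0, -0.4, 0.8, 0]],
])

```text
time: 8.4
tool_pos: [0.5767, 0.047, 0.0819]
tcp_rot: [2.121, 0.246, -2.069]
wrist_force: [9.2, 9.1, -5.1]
width: 0.0
```

```bash
python3 plan.py 9 4; python3 ang.py wrist top scene
```

```text
t 8.4 p [0.5767 0.047  0.0819] rel y,z mm [-40.8 -41.8] tip z 0.0599 F tool [  5.3  -6.7 -11. ] zaxis down err [ 0.025  0.    -1.   ] yaw y -76.5
[[0, 0, 0, 0.2, -0.5, 0.7, 0], [0, 0, 0, 0.2, -0.1, 0.9, 0], [0, 0, 0, 0.2, 0.1, 0.9, 0], [0, 0, 0, 0.1, 0.3, 0.9, 0], [0, 0, 0, 0.0, 0.4, 0.9, 0], [0, 0, 0, 0.0, 0.4, 0.9, 0], [0, 0, 0, 0.0, 0.4, 0.9, 0], [0, 0, 0, 0.0, 0.5, 0.8, 0], [0, 0, 0, 0.0, 0.7, 0.6, 0], [0, 0, 0, 0.0, 0.8, 0.5, 0]] end -47.3 39.1
wrist n 255 groove dir 1.3 turned mod 360: 163.8 top z 0.0751
top none 0
scene none 3
```

Call:
arm_command([
  [[0, -0.02, 0, 0.2, -0.5, 0.7, 0], [0, 0, 0, 0.2, -0.1, 0.9, 0], [0, 0, 0, 0.2, 0.2, 0.9, 0], [0, 0, 0, 0.1, 0.4, 0.9, 0], [0, 0, 0, 0, 0.4, 0.9, 0], [0, 0, 0, 0, 0.4, 0.9, 0]],
])

```text
time: 9.15
tool_pos: [0.5334, 0.0546, 0.0811]
tcp_rot: [2.15, 0.279, -2.082]
wrist_force: [-1.4, 15.5, 1.6]
width: -0.002
```

```bash
python3 plan.py 9 4; python3 ang.py wrist top scene
```

```text
t 9.15 p [0.5334 0.0546 0.0811] rel y,z mm [-58.4  -1. ] tip z 0.0591 F tool [ -1.1 -15.4  -2.2] zaxis down err [ 0.028  0.038 -0.999] yaw y -76.9
[[0, 0, 0, 0.2, 0.5, 0.9, 0], [0, 0, 0, 0.2, 0.4, 0.8, 0], [0, 0, 0, 0.2, 0.6, 0.7, 0], [0, 0, 0, 0.1, 0.7, 0.6, 0], [0, 0, 0, 0.0, 0.8, 0.4, 0], [0, 0, 0, 0.0, 0.9, 0.3, 0], [0, 0, 0, 0.0, 0.9, 0.1, 0], [0, 0, 0, 0.0, 0.9, -0.1, 0], [0, 0, 0, 0.0, 0.9, -0.3, 0], [0, 0, 0, 0.0, 0.9, -0.4, 0]] end -5.5 55.0
wrist n 988 groove dir 65.6 turned mod 360: 228.1 top z 0.0759
top none 0
scene none 5
```

Call:
arm_command([
  [[0, -0.03, 0.03, 0.2, 0.4, 0.9, 0], [0, 0, 0, 0.2, 0.4, 0.8, 0], [0, 0, 0, 0.1, 0.6, 0.7, 0], [0, 0, 0, 0, 0.7, 0.6, 0], [0, 0, 0, 0, 0.8, 0.4, 0], [0, 0, 0, 0, 0.9, 0.3, 0]],
])

```text
time: 9.9
tool_pos: [0.4917, 0.0146, 0.0738]
tcp_rot: [2.089, 0.256, -2.122]
wrist_force: [-6.8, 4.1, 5.5]
width: -0.004
```

```bash
python3 plan.py 9 4; python3 ang.py wrist top scene
```

```text
t 9.9 p [0.4917 0.0146 0.0738] rel y,z mm [-28.9  48.6] tip z 0.0518 F tool [-5.3 -5.6  5.8] zaxis down err [-0.017  0.011 -1.   ] yaw y -76.9
[[0, 0, 0, -0.1, 0.9, 0.2, 0], [0, 0, 0, 0.0, 0.9, -0.3, 0], [0, 0, 0, 0.0, 0.9, -0.4, 0], [0, 0, 0, 0.0, 0.9, -0.4, 0], [0, 0, 0, 0.0, 0.9, -0.4, 0], [0, 0, 0, 0.0, 0.8, -0.5, 0], [0, 0, 0, 0.0, 0.7, -0.7, 0], [0, 0, 0, 0.0, 0.5, -0.8, 0], [0, 0, 0, 0.0, 0.4, -0.9, 0], [0, 0, 0, 0.0, 0.2, -0.9, 0]] end 51.5 33.2
wrist n 1219 groove dir 133.9 turned mod 360: 296.4 top z 0.0767
top none 0
scene n 10 groove dir 130.3 turned mod 360: 292.8 top z 0.076
```

Call:
arm_command([
  [[0, 0.02, 0, -0.1, 0.9, 0.2, 0], [0, 0, 0, 0, 0.9, -0.3, 0], [0, 0, 0, 0, 0.9, -0.3, 0], [0, 0, 0, 0, 0.9, -0.3, 0], [0, 0, 0, 0, 0.9, -0.3, 0]],
])

```text
time: 10.55
tool_pos: [0.4986, -0.0345, 0.0686]
tcp_rot: [2.085, 0.256, -2.132]
wrist_force: [0.6, -0.3, -0.5]
width: -0.003
```

```bash
python3 plan.py 9 4; python3 ang.py wrist top scene
```

```text
t 10.55 p [ 0.4986 -0.0345  0.0686] rel y,z mm [20.7 53. ] tip z 0.0466 F tool [ 0.4  0.4 -0.5] zaxis down err [-0.024  0.013 -1.   ] yaw y -77.1
[[0, 0, 0, -0.2, 0.8, -0.5, 0], [0, 0, 0, -0.2, 0.6, -0.7, 0], [0, 0, 0, -0.2, 0.4, -0.8, 0], [0, 0, 0, 0.0, 0.2, -0.9, 0], [0, 0, 0, 0.0, 0.0, -0.9, 0], [0, 0, 0, 0.0, -0.1, -0.9, 0], [0, 0, 0, 0.0, -0.3, -0.9, 0], [0, 0, 0, 0.0, -0.4, -0.9, 0], [0, 0, 0, 0.0, -0.4, -0.9, 0], [0, 0, 0, 0.0, -0.4, -0.8, 0]] end 57.1 -16.7
wrist n 950 groove dir -169.5 turned mod 360: 353.0 top z 0.0773
top none 0
scene none 6
```

About 713° of 720° turned, and the top has climbed 8 mm, which agrees with two turns. I'll back off and check.

Call:
arm_command([
  [[0, 0.02, 0, 0, 0, 2.5, 0], [0, 0, 0, -2, 1, 2, 0], [0, 0, 0, -5, 0, 0, 0], [-0.08, 0, 0, -5, 0, 0, 0], [0, 0, 0, -3, 2, 0, 0], [0, 0, 0, 0, 0, 0, 0]],
])

```text
time: 11.3
tool_pos: [0.4654, -0.0776, 0.2242]
tcp_rot: [2.069, 0.336, -2.053]
wrist_force: [0.5, -0.2, 0.5]
width: -0.002
```

```bash
python3 rel.py; python3 ang.py wrist scene
python3 - <<'E'
from h import *
P,d,K,E=snap("wrist"); cv2.imwrite("pics/w9.png",P); np.savez("w9.npz",p=P,d=d,K=K,E=E)
E
```

```text
t 11.3 p [ 0.4654 -0.0776  0.2242] rel y,z mm [47.1 99.2] tip z 0.2022 F tool [-0.5  0.3 -0.4] zaxis down err [ 0.005  0.015 -1.   ] yaw y -72.3
wrist n 263 groove dir -172.4 turned mod 360: 350.1 top z 0.0774
scene none 6
```

View pics/w9.png

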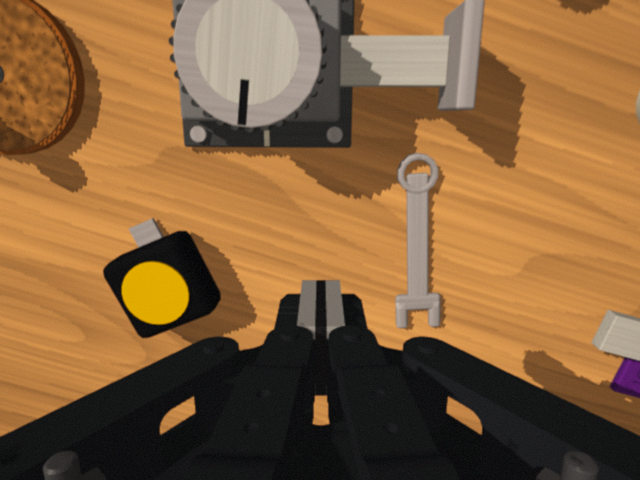

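The wrist view shows the groove at (244,102), about 8° short of the white line at (267,137). The plate at (462,55) has not moved. Now I'll go outside the plate.

Call:
arm_command([
  [[0, 0, 0, 0, 3.4, -2.5, 0], [0, 0, 0, 0, 3.4, -2.5, 0], [0, 0, 0, 0, 3.4, -2.5, 0], [0, 0, 0, 0, 3.4, -2.4, 0], [0, 0, 0, 0, 0, 0, 0]],
])

```text
time: 11.95
tool_pos: [0.5928, -0.1717, 0.1984]
tcp_rot: [2.041, 0.358, -2.09]
wrist_force: [0.5, 0.4, -0.1]
width: 0.001
```

```bash
python3 rel.py
python3 - <<'E'
from h import *
P,d,K,E=snap("wrist"); cv2.imwrite("pics/w10.png",P); np.savez("w10.npz",p=P,d=d,K=K,E=E)
E
```

```text
t 11.95 p [ 0.5928 -0.1717  0.1984] rel y,z mm [175.4   7.2] tip z 0.1764 F tool [ 0.1 -0.2 -0.7] zaxis down err [-0.028  0.027 -0.999] yaw y -72.1
```

View pics/w10.png

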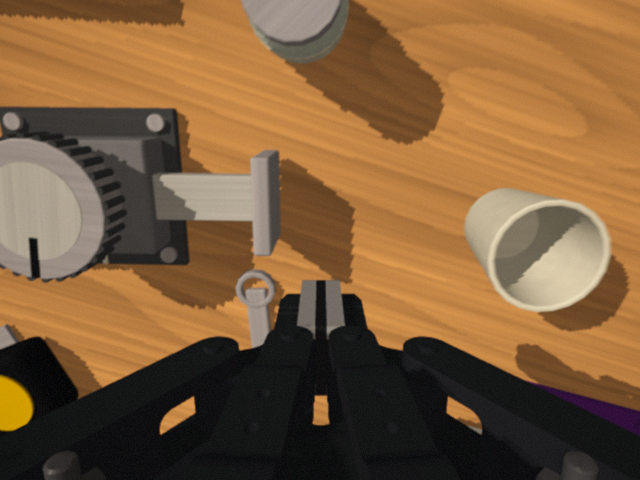

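Call:
arm_command([
  [[0, 0.02, 0.03, 0, 0.8, -0.4, 0], [0, 0, 0, 4.4, 0, -0.3, 0], [0, 0, 0, 4.4, 0, 0, 0], [0, 0, 0, 4.4, 0, 0, 0], [0, 0, 0, 0, 0, 0, 0]],
])

```text
time: 12.5
tool_pos: [0.5915, -0.168, 0.055]
tcp_rot: [2.044, 0.341, -2.069]
wrist_force: [-1.5, 0.2, -0.8]
width: 0.001
```

```bash
python3 rel.py
```

```text
t 12.5 p [ 0.5915 -0.168   0.055 ] rel y,z mm [171.6   7.8] tip z 0.033 F tool [ 0.8 -0.6  1.4] zaxis down err [-0.014  0.011 -1.   ] yaw y -71.9
```

Call:
arm_command([
  [[0, 0.01, 0.01, -0.6, 0, -0.8, 0], [0, 0, 0, 0, -1.2, 0, 0], [0, 0, 0, 0, -1, 0, 0], [0, 0, 0, 0, -1, 0, 0]],
])

```text
time: 12.9
tool_pos: [0.5908, -0.1343, 0.0663]
tcp_rot: [2.055, 0.326, -2.045]
wrist_force: [1.3, -5.7, -2.6]
width: 0.002
```

```bash
python3 rel.py
```

```text
t 12.9 p [ 0.5908 -0.1343  0.0663] rel y,z mm [139.3  -1.9] tip z 0.0443 F tool [2.6 5.8 0.5] zaxis down err [ 0.005 -0.    -1.   ] yaw y -71.9
```

Call:
arm_command([
  [[0, 0, 0, 0.3, -1, 0, 0], [0, 0, 0, 0.1, -1, 0, 0], [0, 0, 0, 0.1, -1, 0, 0], [0, 0, 0, 0, -1, 0, 0], [0, 0, 0, 0, -0.8, 0, 0]],
])

```text
time: 13.4
tool_pos: [0.5821, -0.0906, 0.0739]
tcp_rot: [2.065, 0.311, -2.015]
wrist_force: [2.2, -5.3, -0.7]
width: -0.003
```

```bash
python3 rel.py
```

```text
t 13.4 p [ 0.5821 -0.0906  0.0739] rel y,z mm [95.1 -6.8] tip z 0.0519 F tool [ 0.9  5.7 -0.4] zaxis down err [ 0.027 -0.015 -1.   ] yaw y -71.6
```

Call:
arm_command([
  [[0, -0.02, -0.02, 0.8, 0, 0.4, 0], [0, 0, 0, 0.3, -0.6, 0.2, 0], [0, 0, 0, 0.2, -0.5, 0, 0], [0, 0, 0, 0.1, -0.4, 0, 0]],
])

```text
time: 13.8
tool_pos: [0.578, -0.0794, 0.0675]
tcp_rot: [2.057, 0.325, -2.028]
wrist_force: [-0.6, -4.8, 3.0]
width: -0.004
```

```bash
python3 rel.py
```

```text
t 13.8 p [ 0.578  -0.0794  0.0675] rel y,z mm [83.2 -6.3] tip z 0.0455 F tool [-3.   4.4  2. ] zaxis down err [ 0.015 -0.006 -1.   ] yaw y -71.5
```

Call:
arm_command([
  [[0, -0.01, 0, 0.2, -0.4, 0.2, 0], [0, 0, 0, 0.1, -0.4, 0, 0], [0, 0, 0, 0, -0.4, 0, 0], [0, 0, 0, 0, -0.5, 0, 0]],
])

```text
time: 14.2
tool_pos: [0.5763, -0.0758, 0.067]
tcp_rot: [2.04, 0.303, -2.015]
wrist_force: [5.3, -22.5, -5.8]
width: 0.001
```

```bash
python3 rel.py
```

```text
t 14.2 p [ 0.5763 -0.0758  0.067 ] rel y,z mm [79.3 -5.2] tip z 0.045 F tool [ 6.6 22.8  2.4] zaxis down err [ 0.018 -0.032 -0.999] yaw y -71.0
```

The force rose to 23 N at 79 mm, which is the hard stop. I'll press once more, then back off and look.

Call:
arm_command([
  [[0, 0, 0, 0, -0.5, 0, 0], [0, 0, 0, 0, 1, 0, 0], [0, 0, -0.03, 0, 2.5, 0, 0], [0, 0, 0, 0, 4, 0, 0], [0, 0, 0, -4.5, 2, 0, 0], [0, 0, 0, -4.5, 0, 0, 0], [0, 0, 0, -4.5, 0, 1, 0], [0, 0, 0, 0, -2, 4, 0], [0, 0, 0, 0, -2, 4, 0], [0, 0, 0, 0, 0, 0, 0]],
])

```text
time: 15.2
tool_pos: [0.501, -0.1509, 0.1996]
tcp_rot: [2.034, 0.355, -2.06]
wrist_force: [0.1, 0.2, -0.4]
width: 0.001
```

```bash
python3 rel.py; python3 ang.py wrist
python3 - <<'E'
from h import *
P,d,K,E=snap("wrist"); cv2.imwrite("pics/w12.png",P)
v,u=np.mgrid[0:480,0:640]; X=np.stack([(u-K[0,2])/K[0,0]*d,(v-K[1,2])/K[1,1]*d,d],-1)@E[:3,:3].T+E[:3,3]
ny=np.array([np.cos(np.radians(-72.5)),np.sin(np.radians(-72.5))]); nx=np.array([-ny[1],ny[0]])
D=X[...,:2]-[.5456,-.0025]; a=D@ny; b=D@nx
m=(d>0)&(abs(b)<.025)&(a>.04)&(a<.16)&(X[...,2]>.053)&(X[...,2]<.068)
print("plate top a range",np.percentile(a[m],[2,98]) if m.sum() else None,m.sum())
E
```

```text
t 15.2 p [ 0.501  -0.1509  0.1996] rel y,z mm [125.8  90.4] tip z 0.1776 F tool [ 0.4 -0.2 -0.1] zaxis down err [-0.015  0.011 -1.   ] yaw y -71.0
wrist n 372 groove dir -171.4 turned mod 360: 351.1 top z 0.0774
plate top a range [0.04104785 0.06598134] 2477
```

View pics/w12.png

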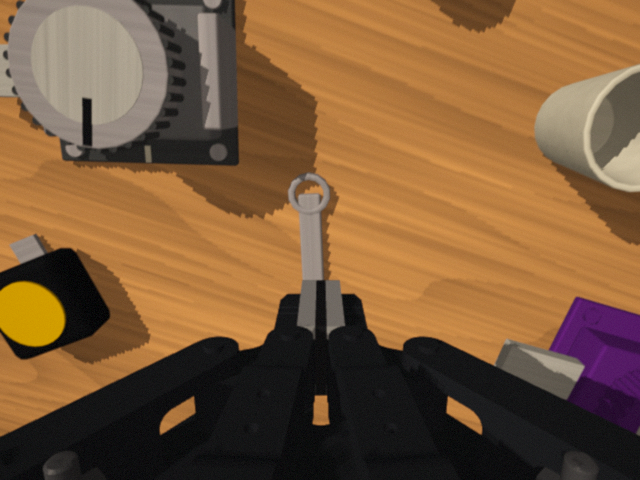

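The plate's outer face is 66 mm from the axis (67 mm means home) and the wheel is still at about 711°. One last look at the whole scene, then I hand in.

Run:
```python
from h import *
P,d,K,E=snap("scene"); b=np.load("scene0.npz")["p"]
cv2.imwrite("pics/s13.png",cv2.resize(np.hstack([b[130:360,190:470],P[130:360,190:470]]),(800,328)))
```

```text
(no output)
```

View pics/s13.png

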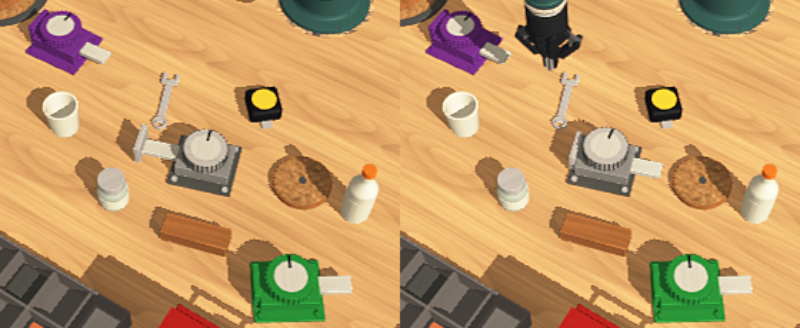

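The before/after pair shows the plate against the block and the bar's tail out on the far side (640,168). All loose things and look-alikes are where they were.

Run:
```python
from h import *
bot.finish_job(); print(bot.read_state()["time"])
```

```text
the job is handed in; nothing more can be done
the job is handed in; nothing more can be done
```

The job is done and handed in at about 15 s on the robot's clock. I rolled the closed fingertips around the outside of the grey stop's wheel rim to loosen it, then backed off and pushed the plate home.

- **Wheel:** the last look put it at about 711° anticlockwise, against 720° asked. Its top rose 8 mm, which agrees with two turns. Early on the fingertip slipped on part of the rim, so I pressed harder and measured the angle again.
- **Plate:** pushing met a hard stop at 23 N. One more short press followed, but I did not read its force. The outer face then measured 66 mm from the axis, against 67 mm for fully home.
- **Surroundings:** in the before and after pictures no loose object or look-alike had moved, and the robot was touching nothing at hand-in.
- **Disagreements:** the scene camera placed the wheel about 5 mm away from the other two, so I used the top and wrist views. While pressing, the tool tilted by up to about 3° and rose by up to about 10 mm, which I corrected as I went.

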